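Sweep used culture dishes through the reader gate

ROBOT

A 6-joint arm with a two-finger parallel gripper is mounted at the origin on the work surface. World frame = base frame: x ahead of the robot, y to its left, z up, the work surface at z = 0. Lengths are in mm, angles in rad, forces in N, time in s.
With the tool pointing down it reaches from about 400 to 925 mm from the base axis. Payload 3.4 kg.
Tool frame: the origin (TCP) lies midway between the tips of the shut fingers; the grasp point (between the pads) lies 19 mm behind it; y points along the fingers, z is the direction in which the jaws open and shut, and the axes are right-handed (so a half turn about y gives the same grasp; the last joint's range is limited). The gripper opens to 85 mm and grips with 20 to 120 N. Pads are 22 mm wide; open, the fingers measure 114 mm over their backs; the gripper's body (76 mm by 85 mm) begins 54 mm behind the grasp point. The pads swing forward as they close: fully open they stand 13 mm farther back than shut.
Start: joints at [-1.258, 0.307, 1.506, -0, 1.328, -0.073], TCP at [216.882, -532.535, 231.305] pointing down, gripper open.
Joint ranges: [-3.12, 3.12], [-1.05, 2.28], [0.14, 2.33], [-1.42, 4.57], [0.1, 2.73], [-2.68, 2.68]. Speed limits (rad/s): [2.57, 2.57, 3.14, 3.14, 3.14, 3.14].

INTERFACE

Orientations are given as a 3x3 rotation matrix whose columns are the frame's x, y, z axes.
In Python, from workcell import bot gives the robot as it stands.
- The arm moves only by the shell command python3 -m jog 'ROWS' [FORCE]. ROWS is JSON, a list of rows, each a list of 3 entries, a list of its own where there are three numbers: the shift along the tool's x, y, z in units of 50 mm (1.0 is 50 mm), then the turn, a rotation vector about the tool's x, y, z in units of 5 degrees (1.0 is 5 degrees), then the opening, from 0 (shut) to 1 (fully open). In form: [[[dx, dy, dz], [rx, ry, rz], gripper], ...]. A call has exactly 8 rows; each row is the pose to reach, as a shift and turn from the pose commanded when the call began, along the tool's axes at that moment; what a row does not reach only later rows make up. A row lasts 1/8 s, in which the tool goes at most 62.5 mm and 10.7 degrees, less where a joint would pass 70% of its speed; a pose out of reach is approached as far as the arm can. A call with a gripper value outside its range is refused whole. The fingers move at their own pace and stop on an object; FORCE is the grip in N (left out, the last holds). Time passes only in rows, so rows that repeat a pose let the fingers close, or fill a call up. It gives the time, the measured TCP pose, the force and the opening at its end, in the units of the state.
- bot.get_state(): the state, without advancing time (a new reading comes with each control period).
- bot.grab_frame(name): name is "scene" or "top" or "wrist"; returns the picture (420x560x3 uint8, red, green, blue); there is no depth.
- bot.get_calibration(name): a dict with "mtx" (3x3 intrinsics, pixels), "rvec" (rotation vector, rad) and "tvec" (3), from world to camera coordinates, as OpenCV has them. Camera axes: x right, y down, z forward; pixel columns grow to the right and rows downward; lengths in mm; the calibration is good to about 2 mm. A picture is of the moment at which its call begins: read the wrist's pose just before it. get_calibration takes no time and is no camera call; for the wrist camera it gives the pose at the moment of the call.
- bot.sign_off(): hands the job in, once; it reports no verdict.
The state is a dict: "time": time; "q": joint angles; "qd": joint speeds; "joint_efforts": joint torques, N m; "eef_pos": TCP position; "tcp_rot": TCP orientation; "wrist_force": force on the tool from outside, world axes, zero at the start; "wrist_torque": the same for the moment, N m; "finger_gap": finger opening in mm.
Only numpy, scipy, OpenCV 4.12 (cv2) and the standard library are available. Lean on these libraries where they do the work, as an engineer would, in place of code of your own. Each camera call takes 0.05 s, during which the arm holds its last target.

TASK

Clear the three used dishes (pink) from the discard station: with the fingertips, slide each one along the steel deck and through the reader gate, one dish at a time, so that it drops through the slot into the bin. Their lids are loose, so never lift a dish off the deck. Leave the blue-lidded dish, the tally counter on the hood and the other things on the bench where they are.

Things in the scene. Friction and masses are not known exactly. Their poses are not given: they have to be found in the camera images.
- station: Dish discard station, fixed on the bench in a different place and yaw each time; 280 x 345 mm. Origin: on the bench, under the deck. Its y axis points along the deck through the gate to the slot; x to the right of that (away from the robot at zero yaw); z up. Its level steel deck is 90 mm above the bench and runs from y = -180 mm (an open edge, no fence) to y = 60 mm, where the slot begins
- deck (a point): Middle of the deck at its surface: station frame (0, -60, 90) mm, same axes. Fences 12 mm high and 6 mm thick stand at x = +-137 mm from y = -180 to -50 mm; from there two straight guides, 12 mm high and 6 mm thick, run inwards to the gate
- bin (a point): Middle of the bin's yellow floor, 84 mm below the deck: station frame (0, 112, 6) mm, same axes. The bin has clear walls and lies under the steel hood, which is level with the deck and 280 mm in x, y = 60 to 165 mm
- gate (a point): Middle of the reader gate at deck level: station frame (0, 51, 90) mm. The gate is the gap, 46 mm wide in x, between two white reader blocks, each 44 mm wide, 18 mm long (y = 42 to 60 mm) and 28 mm high, with a green lamp on top; it is open above. Same axes as the station
- slot (a point): Middle of the drop slot at deck level: station frame (0, 87, 90) mm. The slot is 60 mm in x and runs from y = 60 mm (the far end of the gate) to 114 mm; a dish topples in by itself once its middle is past y = 60 mm. Same axes as the station
- used_a: Used culture dish, pale rim and pink middle seen from above, 38 mm across, 12 mm high, about 14 g; a plain upright cylinder outside. Origin: centre of its underside
- used_b: Used culture dish, as used_a, 38 mm across, 12 mm high, about 14 g; a plain upright cylinder outside. Origin: centre of its underside
- used_c: Used culture dish, as used_a, 38 mm across, 12 mm high, about 14 g; a plain upright cylinder outside. Origin: centre of its underside
- kept: Dish that stays: dark blue lid with a light blue middle, 38 mm across, 12 mm high, about 14 g; a plain upright cylinder outside. Origin: centre of its underside. It stands on the deck among the used ones, and any of the four may be in any of the four places there
- tally: Steel hand tally counter, 42 mm across, 27 mm high, standing on the hood to the +x side of the slot. Origin: centre of its underside
- ethanol: White bottle with blue cap, 68 mm across, 190 mm high, on the bench at the robot's right. Origin: centre of its underside
- tipbox: Box of pipette tips with blue lid, 126 x 86 x 62 mm, on the bench at the left. Origin: centre of its underside
- beaker: Glass beaker, 72 mm across, 85 mm high, on the bench at the right. Origin: centre of its underside
- pipette: White pipette lying on the bench at the left, 270 mm long, 22 mm high. Origin: on its underside, middle of its grip

How it is judged (in metres and radians):
On the way, in this order (a step that is already met when the one before it is completed fails the run):
1. one used dish is in the bin (((z of used_a in the frame of station between 0 and 0.07 m and y of used_a in the frame of station between 0.055 and 0.165 m and x of used_a in the frame of station between -0.14 and 0.14 m) or (z of used_b in the frame of station between 0 and 0.07 m and y of used_b in the frame of station between 0.055 and 0.165 m and x of used_b in the frame of station between -0.14 and 0.14 m) or (z of used_c in the frame of station between 0 and 0.07 m and y of used_c in the frame of station between 0.055 and 0.165 m and x of used_c in the frame of station between -0.14 and 0.14 m))), for 0.2 s.
2. a second used dish is in the bin ((((z of used_a in the frame of station between 0 and 0.07 m and y of used_a in the frame of station between 0.055 and 0.165 m and x of used_a in the frame of station between -0.14 and 0.14 m) and (z of used_b in the frame of station between 0 and 0.07 m and y of used_b in the frame of station between 0.055 and 0.165 m and x of used_b in the frame of station between -0.14 and 0.14 m)) or ((z of used_a in the frame of station between 0 and 0.07 m and y of used_a in the frame of station between 0.055 and 0.165 m and x of used_a in the frame of station between -0.14 and 0.14 m) and (z of used_c in the frame of station between 0 and 0.07 m and y of used_c in the frame of station between 0.055 and 0.165 m and x of used_c in the frame of station between -0.14 and 0.14 m)) or ((z of used_b in the frame of station between 0 and 0.07 m and y of used_b in the frame of station between 0.055 and 0.165 m and x of used_b in the frame of station between -0.14 and 0.14 m) and (z of used_c in the frame of station between 0 and 0.07 m and y of used_c in the frame of station between 0.055 and 0.165 m and x of used_c in the frame of station between -0.14 and 0.14 m)))), for 0.2 s.
3. all three used dishes are in the bin (z of used_a in the frame of station between 0 and 0.07 m and y of used_a in the frame of station between 0.055 and 0.165 m and x of used_a in the frame of station between -0.14 and 0.14 m and z of used_b in the frame of station between 0 and 0.07 m and y of used_b in the frame of station between 0.055 and 0.165 m and x of used_b in the frame of station between -0.14 and 0.14 m and z of used_c in the frame of station between 0 and 0.07 m and y of used_c in the frame of station between 0.055 and 0.165 m and x of used_c in the frame of station between -0.14 and 0.14 m), for 0.2 s.
At the end, for the whole second after the job is handed in: All three used dishes lie at rest in the bin, each at least 20 mm below the deck; the blue-lidded dish stands level on the deck within 15 mm of where it stood; the tally counter, bottle, tip box, beaker and pipette are within 20 mm of where they were (all of step 3 and linear speed of each of used_a, used_b, used_c, kept below 0.02 m/s and distance of kept from where it was at the start of the episode below 0.015 m and angle between kept's own z axis and vertical below 0.1 rad and distance of each of tally, ethanol, tipbox, beaker, pipette from where it was at the start of the episode below 0.02 m); the robot touches nothing.
It fails at once if two used dishes in the gate at the same time (both centres within 25 mm of its middle) ((z of each of used_a, used_b in the frame of station above 0.08 m and y of used_a in the frame of station between 0.026 and 0.076 m and x of used_a in the frame of station between -0.024 and 0.024 m and y of used_b in the frame of station between 0.026 and 0.076 m and x of used_b in the frame of station between -0.024 and 0.024 m) or (z of each of used_a, used_c in the frame of station above 0.08 m and y of used_a in the frame of station between 0.026 and 0.076 m and x of used_a in the frame of station between -0.024 and 0.024 m and y of used_c in the frame of station between 0.026 and 0.076 m and x of used_c in the frame of station between -0.024 and 0.024 m) or (z of each of used_b, used_c in the frame of station above 0.08 m and y of used_b in the frame of station between 0.026 and 0.076 m and x of used_b in the frame of station between -0.024 and 0.024 m and y of used_c in the frame of station between 0.026 and 0.076 m and x of used_c in the frame of station between -0.024 and 0.024 m)).
It fails at once if a dish is lifted more than 10 mm off the deck (z of any of used_a, used_b, used_c, kept in the frame of station above 0.1 m).
It fails at once if the blue-lidded dish is moved more than 15 mm (distance of kept from where it was at the start of the episode above 0.015 m).
It fails at once if a bystander (tally counter, bottle, tip box, beaker, pipette) is moved more than 20 mm (distance of any of tally, ethanol, tipbox, beaker, pipette from where it was at the start of the episode above 0.02 m).
It also fails if it takes over 70 s, if anything falls off the work surface, if the arm or the gripper's body presses on something with over 40 N, if the wrist force passes 120 N, or if a joint passes its speed limit or range.

## Working session

There is one attempt and no reset: what is moved stays moved. The work goes in short steps, Python scripts to look and compute and a shell command to move; the robot and the scene stay as the last step left them, time stands still between calls to the robot, and variables do not carry over. Pictures are saved under pics/ and viewed, and the job is handed in when it is done.

```bash
ls; mkdir -p pics
python3 - <<'E'
from workcell import bot
import cv2
s=bot.get_state();print(s['time'],s['eef_pos'],s['tcp_rot'],s['finger_gap'])
for n in ('scene','top'):
    cv2.imwrite(f'pics/{n}0.png',bot.grab_frame(n)[:,:,::-1])
    c=bot.get_calibration(n);print(n,c)
E
```

```text
pics
0.0 [ 216.66739267 -531.84392788  230.3623443 ] [[-9.26112556e-01 -6.22471204e-04  3.77246798e-01]
 [-3.77247269e-01  2.00223662e-03 -9.26110409e-01]
 [-1.78860293e-04 -9.99997802e-01 -2.08912204e-03]] 85.18169853110328
scene {'mtx': array([[515.93938537,   0.        , 277.63375393],
       [  0.        , 515.93938537, 213.20661887],
       [  0.        ,   0.        ,   1.        ]]), 'rvec': array([ 2.42545899,  0.67028488, -0.2315965 ]), 'tvec': array([-461.06349663, -170.76994978, 1583.15321738])}
top {'mtx': array([[391.58920173,   0.        , 284.37484928],
       [  0.        , 391.58920173, 204.97442001],
       [  0.        ,   0.        ,   1.        ]]), 'rvec': array([ 2.15267667, -2.04769078,  0.21990956]), 'tvec': array([ -16.8050148 ,  537.99366562, 1245.83664462])}
```

View pics/scene0.png

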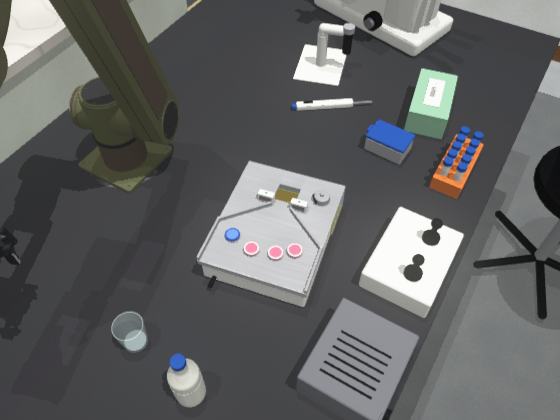

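View pics/top0.png

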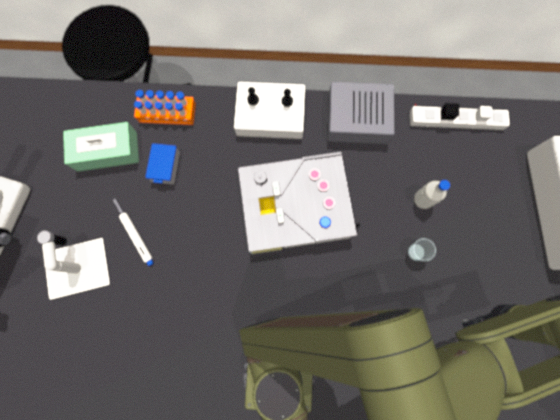

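```bash
cat > h.py <<'E'
import cv2,numpy as np
from workcell import bot
def ray(c,uv):
    R=cv2.Rodrigues(np.array(c['rvec'],float))[0];t=np.array(c['tvec'],float).ravel()
    p=cv2.undistortPoints(np.array([[uv]],float),c['mtx'],None)[0,0]
    return -R.T@t, R.T@np.array([p[0],p[1],1.])
def onz(c,uv,z):
    o,d=ray(c,uv); return o+d*(z-o[2])/d[2]
def proj(c,P):
    return cv2.projectPoints(np.array(P,float).reshape(-1,1,3),np.array(c['rvec'],float),np.array(c['tvec'],float),c['mtx'],None)[0].reshape(-1,2)
def blobs(img,kind,lo=8,roi=None):
    h=cv2.cvtColor(img,cv2.COLOR_RGB2HSV);H,S,V=[h[...,i].astype(int) for i in range(3)]
    m={'pink':((H>160)|(H<5))&(S>60)&(V>120),'blue':(H>100)&(H<130)&(S>110)&(V>70),
       'yellow':(H>20)&(H<33)&(S>150)&(V>90),'green':(H>45)&(H<85)&(S>110)&(V>90)}[kind].astype(np.uint8)
    n,l,st,ce=cv2.connectedComponentsWithStats(m)
    return [(np.round(ce[i],1),st[i,4]) for i in range(1,n) if st[i,4]>=lo]
E
python3 - <<'E'
from h import *
for n in ('scene','top'):
    im=cv2.imread(f'pics/{n}0.png')[:,:,::-1].copy();c=bot.get_calibration(n)
    for k in('pink','blue','yellow','green'):
        for ce,a in blobs(im,k,3): print(n,k,ce,a,onz(c,ce,102).round(1))
im=cv2.imread('pics/top0.png')[140:260,225:375];cv2.imwrite('pics/topz.png',cv2.resize(im,None,fx=5,fy=5,interpolation=cv2.INTER_CUBIC))
im=cv2.imread('pics/scene0.png')[155:305,190:355];cv2.imwrite('pics/scz.png',cv2.resize(im,None,fx=4,fy=4,interpolation=cv2.INTER_CUBIC))
E
```

```text
scene pink [250.9 247.5] 89 [ 543.6 -134.8  102. ]
scene pink [294.4 249.3] 93 [637.7 -84.9 102. ]
scene pink [275.2 251.7] 91 [ 601.  -114.8  102. ]
scene blue [293.3 105.9] 31 [377.3 361.  102. ]
scene blue [389.8 135.2] 939 [679.5 394.6 102. ]
scene blue [456.5 145.4] 349 [858.4 453.3 102. ]
scene blue [470.1 150.6] 361 [898.1 453.2 102. ]
scene blue [231.9 234.2] 151 [ 481.5 -125.9  102. ]
scene blue [177.4 361.7] 229 [ 565.6 -456.1  102. ]
top pink [147.8  98.4] 12 [880.1 497.  102. ]
top pink [156.6  97. ] 9 [886.8 467.4 102. ]
top pink [138.   97.4] 5 [882.3 531.2 102. ]
top pink [165.5  96.8] 4 [889.  436.9 102. ]
top pink [175.7  97.2] 6 [889.2 401.6 102. ]
top pink [168.6 100.4] 5 [876.1 424.6 102. ]
top pink [140.7 102.2] 13 [864.8 519.6 102. ]
top pink [159. 101.] 3 [872.3 457.3 102. ]
top pink [154.2 106.9] 8 [849.7 471.1 102. ]
top pink [163.4 106.6] 5 [852.3 439.8 102. ]
top pink [173.7 106.8] 9 [853.2 404.5 102. ]
top pink [183.  106.5] 4 [855.9 372.8 102. ]
top pink [146.5 108.5] 4 [842.5 496.7 102. ]
top pink [314.2 173.6] 33 [638.7 -82.9 102. ]
top pink [323. 185.] 37 [ 601.4 -112.9  102. ]
top pink [328.7 202.2] 38 [ 544.9 -132.9  102. ]
top blue [139.2  92.8] 59 [899.7 529.3 102. ]
top blue [149.5  93.2] 55 [899.9 493.6 102. ]
top blue [159.6  93.5] 52 [900.4 458.6 102. ]
top blue [169.7  94.2] 51 [899.5 423.5 102. ]
top blue [179.7  94.4] 50 [900.3 389.  102. ]
top blue [137.3 104.3] 45 [856.5 530.2 102. ]
top blue [148.  104.7] 38 [856.8 493.3 102. ]
top blue [158. 105.] 41 [857.3 459.  102. ]
top blue [168.2 105.6] 38 [856.8 423.8 102. ]
top blue [178.3 105.9] 42 [857.3 389.1 102. ]
top blue [160.3 162.2] 982 [653.1 426.5 102. ]
top blue [444.3 184.5] 102 [ 622.4 -506.6  102. ]
top blue [324.6 222.5] 57 [ 477.8 -121.6  102. ]
top blue [149.9 262.6] 32 [323.7 419.7 102. ]
top yellow [266.9 205. ] 217 [525.8  65.6 102. ]
```

View pics/topz.png

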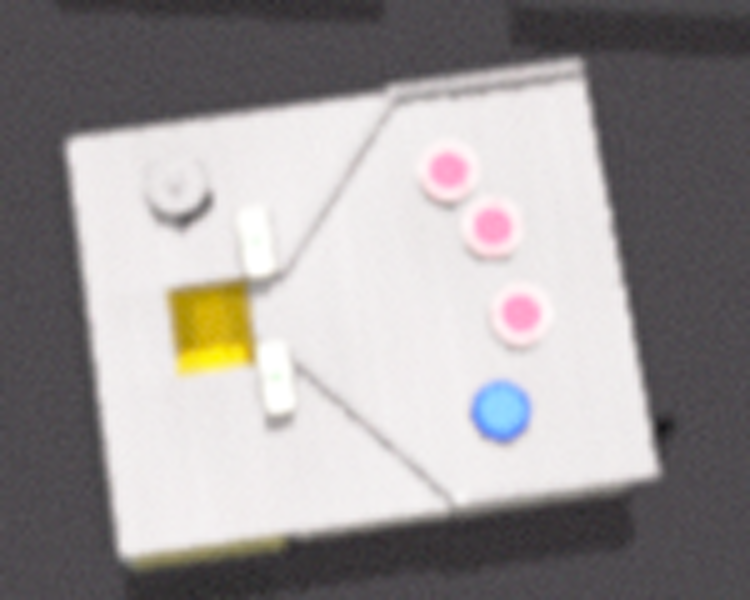

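View pics/scz.png

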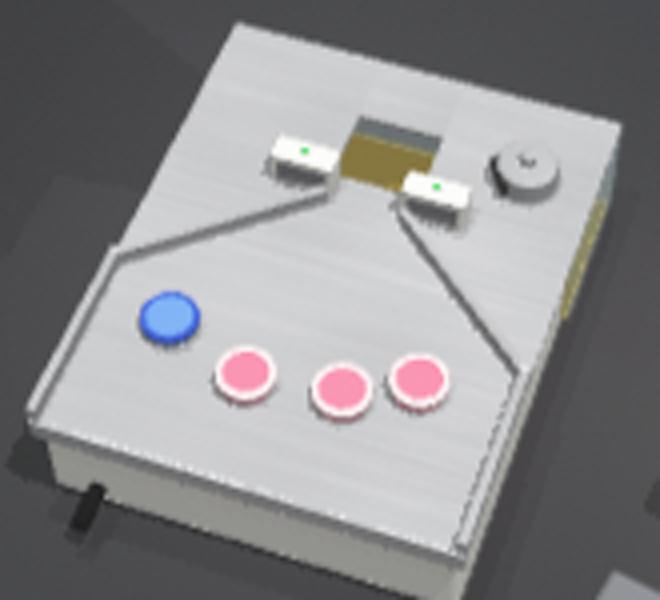

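```bash
cat >> h.py <<'E'
def fit(S,W):
    S=np.array(S,float)[:,:2];W=np.array(W)[:,:2];a=S.mean(0);b=W.mean(0)
    H=(S-a).T@(W-b);th=np.arctan2(H[0,1]-H[1,0],H[0,0]+H[1,1]);R=np.array([[np.cos(th),-np.sin(th)],[np.sin(th),np.cos(th)]])
    t=b-R@a; return th,t,(R@S.T).T+t-W
E
python3 - <<'E'
from h import *
ct=bot.get_calibration('top');cs=bot.get_calibration('scene')
zt=lambda x,y:((x+.5)/5-.5+225,(y+.5)/5-.5+140)
zs=lambda x,y:((x+.5)/4-.5+190,(y+.5)/4-.5+155)
S=[(45,51,118),(-45,51,118),(140,165,90),(-140,165,90),(-140,-180,90),(140,-180,102)]
T=[zt(257,241),zt(278,377),zt(67,136),zt(120,557),zt(659,478),zt(583,60)]
C=[zs(437,187),zs(305,151),zs(621,125),zs(238,24),zs(32,424),zs(463,548)]
for n,c,P in(('top',ct,T),('scene',cs,C)):
    W=[onz(c,p,s[2]) for p,s in zip(P,S)]
    for k in (2,6) if 0 else (6,):
        th,t,r=fit(S[:k],W[:k]);print(n,th,t.round(1));print(r.round(1))
    R=np.array([[np.cos(th),-np.sin(th)],[np.sin(th),np.cos(th)]])
    D={'top':[(314.2,173.6),(323,185),(328.7,202.2),(324.6,222.5)],'scene':[(294.4,249.3),(275.2,251.7),(250.9,247.5),(231.9,234.2)]}[n]
    for d in D: print(onz(c,d,102)[:2].round(1),(R.T@(onz(c,d,102)[:2]-t)).round(1))
    d={'top':zt(178,188),'scene':zs(528,160)}[n];print('tally',(R.T@(onz(c,d,117)[:2]-t)).round(1))
E
```

```text
top 0.19516679677637397 [546.5 -20.1]
[[ 0.6 -0.2]
 [ 0.5  0.5]
 [-1.7 -1.3]
 [ 0.8 -0.7]
 [ 0.2  1.4]
 [-0.4  0.3]]
[638.7 -82.9] [ 78.2 -79.5]
[ 601.4 -112.9] [  35.8 -101.6]
[ 544.9 -132.9] [ -23.5 -110.3]
[ 477.8 -121.6] [-87.1 -86.2]
tally [87.2 96.9]
scene 0.2002058214394351 [546.2 -21.6]
[[ 0.6 -1.3]
 [ 1.1 -1.2]
 [ 0.7  0.3]
 [-1.1 -0.8]
 [-3.3  1. ]
 [ 2.1  2. ]]
[637.7 -84.9] [ 77.1 -80.2]
[ 601.  -114.8] [  35.2 -102.2]
[ 543.6 -134.8] [ -25.  -110.4]
[ 481.5 -125.9] [-84.1 -89.3]
tally [93.3 93.8]
```

```bash
python3 -m jog '[[[-0.7,0,-0.32],[0,0.2,0],0.7],[[-1.4,0,-0.64],[0,0.4,0],0.7],[[-2.1,0,-0.96],[0,0.6,0],0.7],[[-2.8,0,-1.28],[0,0.8,0],0.7],[[-3.5,0,-1.6],[0,1.0,0],0.7],[[-4.2,0,-1.93],[0,1.2,0],0.7],[[-4.9,0,-2.25],[0,1.4,0],0.7],[[-5.6,0,-2.57],[0,2.18,0],0.7]]' 20
python3 - <<'E'
from h import *
s=bot.get_state();print(s['time'],s['eef_pos'],s['tcp_rot'].round(4),s['finger_gap'],s['wrist_force'])
E
```

```text
time: 1.1
eef_pos: [428.2, -306.7, 230.9]
tcp_rot: [[-0.981, -0.001, 0.193], [-0.193, 0.001, -0.981], [0.001, -1.0, -0.001]]
wrist_force: [0.0, -0.7, 0.2]
finger_gap: 59.7
1.1 [ 428.21420805 -306.68506123  230.91315875] [[-9.811e-01 -7.000e-04  1.935e-01]
 [-1.935e-01  5.000e-04 -9.811e-01]
 [ 6.000e-04 -1.000e+00 -6.000e-04]] 59.70226771131027 [ 1.02181853e-05 -6.50562716e-01  1.90929549e-01]
```

```bash
python3 -m jog '[[[-0.75,0,-0.53],[0,0,0],0.7],[[-1.5,0,-1.07],[0,0,0],0.7],[[-2.25,0,-1.6],[0,0,0],0.7],[[-3.0,0,-2.14],[0,0,0],0.7],[[-3.75,0,-2.67],[0,0,0],0.7],[[-4.5,0.3,-3.2],[0,0,0],0.7],[[-4.98,0.7,-3.56],[0,0,0],0.7],[[-4.98,0.9,-3.56],[0,0,0],0.7]]'
python3 - <<'E'
from h import *
import cv2
c=bot.get_calibration('wrist');cv2.imwrite('pics/w1.png',bot.grab_frame('wrist')[:,:,::-1])
s=bot.get_state();print(s['time'],s['eef_pos'],s['finger_gap'])
im=cv2.imread('pics/w1.png')[:,:,::-1].copy()
for k in('pink','green','blue'):
  for ce,a in blobs(im,k,20): print(k,ce,a,onz(c,ce,118 if k=='green' else 102).round(1))
E
```

```text
time: 2.1
eef_pos: [637.6, -82.7, 184.2]
tcp_rot: [[-0.98, -0.002, 0.198], [-0.198, 0.001, -0.98], [0.002, -1.0, -0.001]]
wrist_force: [-0.5, -0.8, 0.2]
finger_gap: 60.1
2.15 [635.86791056 -83.6766232  183.15969151] 59.90511689336032
pink [276.3 217.2] 1190 [639.8 -82.3 102. ]
pink [297.3 245.5] 34 [ 620.8 -102.5  102. ]
pink [304.4 268.6] 1055 [ 602.9 -112.2  102. ]
pink [308.2 311.6] 101 [ 565.6 -124.   102. ]
pink [311.9 333.2] 828 [ 545.9 -131.8  102. ]
green [ 93.7 267.6] 47 [581.1  40.5 118. ]
blue [280. 370.] 24 [ 503.4 -113.4  102. ]
```

View pics/w1.png

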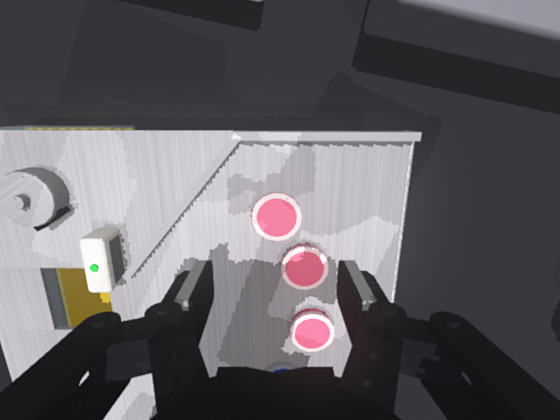

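```bash
python3 -m jog '[[[-0.02,0.3,0],[0,0,0],0.7],[[-0.02,0.6,0],[0,0,0],0.7],[[-0.02,0.9,0],[0,0,0],0.7],[[-0.02,1.2,0],[0,0,0],0.7],[[-0.02,1.4,0],[0,0,0],0.7],[[-0.02,1.6,0],[0,0,0],0.7],[[-0.02,1.6,0],[0,0,0],0.7],[[-0.02,1.6,0],[0,0,0],0.7]]'
python3 - <<'E'
from h import *
for n in('scene','wrist'): cv2.imwrite(f'pics/{n}2.png',cv2.resize(bot.grab_frame(n)[:,:,::-1],None,fx=1,fy=1))
im=cv2.imread('pics/scene2.png')[155:305,190:355];cv2.imwrite('pics/scz2.png',cv2.resize(im,None,fx=4,fy=4,interpolation=cv2.INTER_CUBIC))
for i in range(3):
  s=bot.get_state();print(s['time'],s['eef_pos'],s['wrist_force']);bot.grab_frame('top')
E
```

```text
time: 3.15
eef_pos: [638.5, -84.5, 106.6]
tcp_rot: [[-0.981, 0.001, 0.195], [-0.195, -0.0, -0.981], [-0.001, -1.0, 0.0]]
wrist_force: [-0.3, -0.6, 1.1]
finger_gap: 59.7
3.25 [638.65926804 -84.55776443 106.92483689] [ 0.31812124 -0.12698511 -0.1156438 ]
3.3 [638.62166969 -84.53891314 106.94166049] [ 0.27090929 -0.03198331 -0.03508842]
3.35 [638.53376516 -84.57710562 106.90254124] [-0.14853399 -0.5986702   0.19961788]
```

View pics/scz2.png

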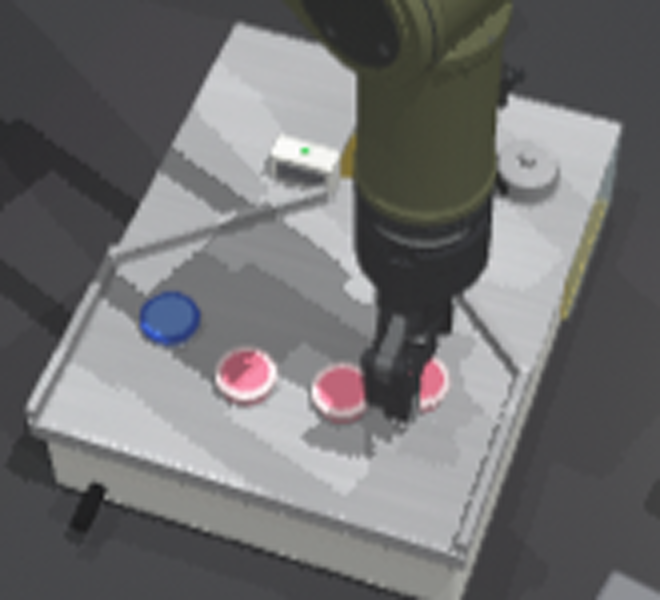

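View pics/wrist2.png

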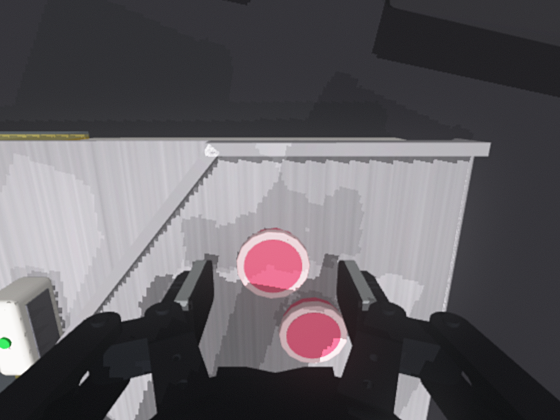

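```bash
python3 -m jog '[[[0,0.1,0],[0,0,0],0.7],[[0,0.2,0],[0,0,0],0.7],[[0,0.31,0],[0,0,0],0.7],[[0,0.31,0],[0,0,0],0.6],[[0,0.31,0],[0,0,0],0.5],[[0,0.31,0],[0,0,0],0.4],[[0,0.31,0],[0,0,0],0.4],[[0,0.31,0],[0,0,0],0.4]]' 20
python3 - <<'E'
from h import *
cv2.imwrite('pics/wrist3.png',bot.grab_frame('wrist')[:,:,::-1])
s=bot.get_state();print(s['time'],s['eef_pos'],s['wrist_force'],s['finger_gap'])
E
```

```text
time: 4.4
eef_pos: [638.3, -84.5, 91.0]
tcp_rot: [[-0.981, 0.0, 0.195], [-0.195, -0.0, -0.981], [-0.0, -1.0, 0.0]]
wrist_force: [-0.2, -0.1, 1.2]
finger_gap: 36.9
4.45 [638.30395672 -84.55494331  91.02273859] [ 0.14245772 -0.78542559 -0.45935906] 36.868518861332056
```

View pics/wrist3.png

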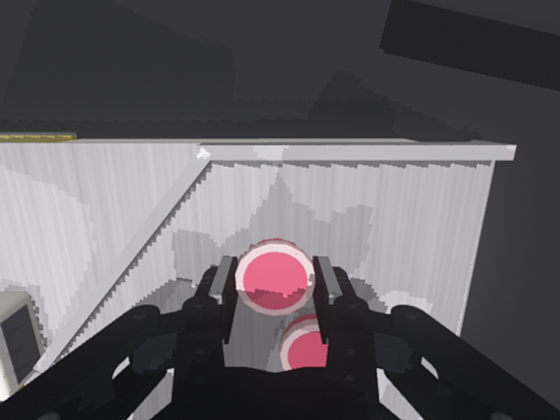

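Run:
```python
from h import *
c=bot.get_calibration('wrist');im=cv2.imread('pics/wrist3.png')[:,:,::-1].copy()
for ce,a in blobs(im,'pink',100): print(ce,a,onz(c,ce,102))
for p in((275,243),(275,315),(237,278),(315,278)): print(onz(c,p,102))
print(proj(c,[(638.3,-84.5,95)]))
```

```text
[274.8 280.6] 2991 [640.28664355 -83.23500732 102.        ]
[301.5 320.2] 132 [621.89385355 -99.97441425 102.        ]
[307.3 351.1] 1194 [ 604.95332548 -106.74097424  102.        ]
[658.61771624 -79.67047386 102.        ]
[622.2552973  -86.92752967 102.        ]
[638.20929559 -65.95105788 102.        ]
[ 645.20402205 -101.07930785  102.        ]
[[276.55701454 277.41081455]]
```

```bash
python3 -m jog '[[[0.15,0,-0.17],[0,0,0],0.4],[[0.4,0,-0.46],[0,0,0],0.4],[[0.65,0,-0.75],[0,0,0],0.4],[[0.9,0,-1.04],[0,0,0],0.4],[[1.15,0,-1.33],[0,0,0],0.4],[[1.4,0,-1.62],[0,0,0],0.4],[[1.57,0,-1.82],[0,0,0],0.4],[[1.57,0,-1.82],[0,0,0],0.4]]' 20
python3 - <<'E'
from h import *
c=bot.get_calibration('wrist');im=bot.grab_frame('wrist')
cv2.imwrite('pics/wrist4.png',im[:,:,::-1])
s=bot.get_state();print(s['time'],s['eef_pos'],s['wrist_force'],s['finger_gap'])
for k in ('pink','green'):
  for ce,a in blobs(im,k,20): print(k,ce,a,onz(c,ce,118 if k=='green' else 102))
E
```

```text
time: 5.45
eef_pos: [541.8, -9.5, 91.0]
tcp_rot: [[-0.981, -0.002, 0.196], [-0.196, 0.001, -0.981], [0.002, -1.0, -0.001]]
wrist_force: [-2.2, 1.9, 4.3]
finger_gap: 37.0
5.5 [542.39862732  -9.88744065  90.97285279] [-1.58052942  1.00493062  5.62524651] 36.67953206047301
pink [534.8 202.9] 3079 [ 601.95472555 -109.37565334  102.        ]
pink [275.7 277.6] 2558 [545.42231968  -8.29528675 102.        ]
pink [526.9 321.6] 2640 [ 545.98366927 -131.28905457  102.        ]
green [164.9 190.7] 204 [581.20568642  40.66978378 118.        ]
```

View pics/wrist4.png

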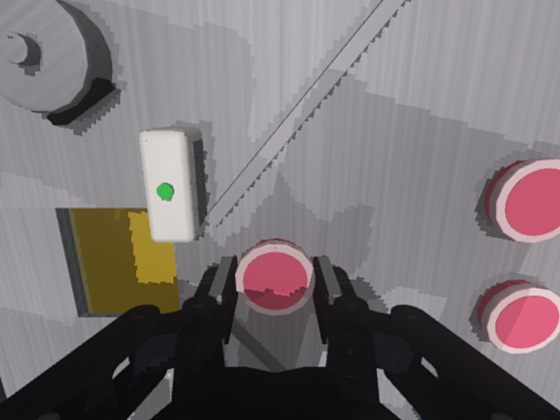

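```bash
python3 -m jog '[[[0,0,-0.15],[0,0,0],0.4],[[0,0,-0.35],[0,0,0],0.4],[[0,0,-0.55],[0,0,0],0.4],[[0,0,-0.7],[0,0,0],0.4],[[0,0,-0.7],[0,0,0],0.5],[[0,0,-0.7],[0,0,0],0.55],[[0,0,-0.7],[0,0,0],0.55],[[0,0,-0.7],[0,0,0],0.55]]' 20
python3 - <<'E'
from h import *
im=bot.grab_frame('wrist')
cv2.imwrite('pics/wrist5.png',im[:,:,::-1])
s=bot.get_state();print(s['time'],s['eef_pos'],s['wrist_force'],s['finger_gap'])
E
```

```text
time: 6.5
eef_pos: [536.4, 23.6, 90.6]
tcp_rot: [[-0.981, -0.0, 0.195], [-0.195, 0.0, -0.981], [0.0, -1.0, -0.0]]
wrist_force: [0.3, -0.2, 0.6]
finger_gap: 47.1
6.55 [536.45010662  23.61902997  90.66062738] [ 0.27913749  0.70401262 -0.34635192] 46.94522232583935
```

View pics/wrist5.png

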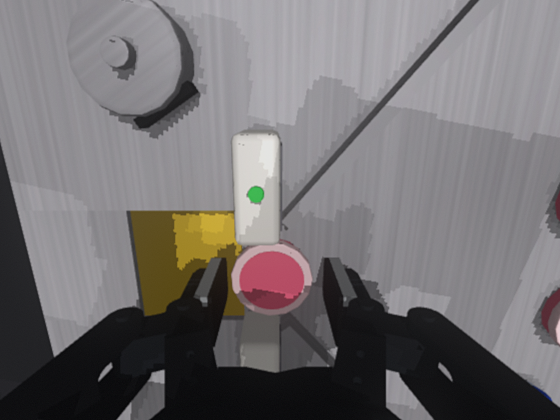

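```bash
python3 -m jog '[[[0,0,-0.1],[0,0,0],0.55],[[0,0,-0.2],[0,0,0],0.55],[[0,0,-0.3],[0,0,0],0.55],[[0,0,-0.4],[0,0,0],0.55],[[0,0,-0.5],[0,0,0],0.55],[[0,0,-0.58],[0,0,0],0.55],[[0,0,-0.58],[0,0,0],0.55],[[0,0,-0.58],[0,0,0],0.55]]' 20
python3 - <<'E'
from h import *
im=bot.grab_frame('wrist')
cv2.imwrite('pics/wrist6.png',im[:,:,::-1])
s=bot.get_state();print(s['time'],s['eef_pos'],s['wrist_force'],s['finger_gap'])
E
```

```text
time: 7.55
eef_pos: [530.9, 52.2, 90.8]
tcp_rot: [[-0.981, 0.0, 0.195], [-0.195, -0.0, -0.981], [-0.0, -1.0, 0.0]]
wrist_force: [0.5, 0.6, -0.1]
finger_gap: 46.9
7.6 [530.94562098  52.08509559  90.80306833] [ 0.47560668 -1.06241684  0.16951742] 46.98561436541585
```

View pics/wrist6.png

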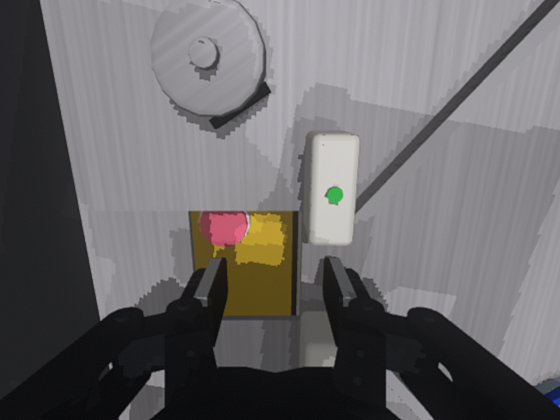

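```bash
python3 -m jog '[[[0,-0.5,0],[0,0,0],0.7],[[0,-0.95,0],[0,0,0],0.7],[[-0.15,-0.95,0.7],[0,0,0],0.7],[[-0.35,-0.95,1.6],[0,0,0],0.7],[[-0.55,-0.95,2.5],[0,0,0],0.7],[[-0.78,-0.95,3.48],[0,0,0],0.7],[[-0.78,-0.95,3.48],[0,0,0],0.7],[[-0.78,-0.95,3.48],[0,0,0],0.7]]' 20
cat > look.py <<'E'
from h import *
import sys
c=bot.get_calibration('wrist');im=bot.grab_frame('wrist')
cv2.imwrite(f'pics/{sys.argv[1]}.png',im[:,:,::-1])
s=bot.get_state();print(s['time'],s['eef_pos'].round(1),s['wrist_force'].round(1),s['finger_gap'])
R=np.array([[.9807,-.1957],[.1957,.9807]])
for k in ('pink','green'):
  for ce,a in blobs(im,k,60):
    P=onz(c,ce,118 if k=='green' else 102);d=P[:2]-s['eef_pos'][:2];print(k,ce,a,P.round(1),'rel tcp in station axes',(R.T@d).round(1))
E
python3 look.py wrist7
```

```text
time: 8.6
eef_pos: [602.4, -110.8, 137.9]
tcp_rot: [[-0.981, -0.001, 0.194], [-0.194, 0.001, -0.981], [0.001, -1.0, -0.001]]
wrist_force: [0.1, 0.0, 0.0]
finger_gap: 59.9
8.65 [ 602.1 -110.2  137.9] [-0.5  0.5  0.4] 59.95604273173501
pink [278.8 244.4] 1815 [ 603.  -112.2  102. ] rel tcp in station axes [ 0.4 -2.2]
pink [290.8 328.3] 1414 [ 546.  -131.8  102. ] rel tcp in station axes [-59.3 -10.2]
```

View pics/wrist7.png

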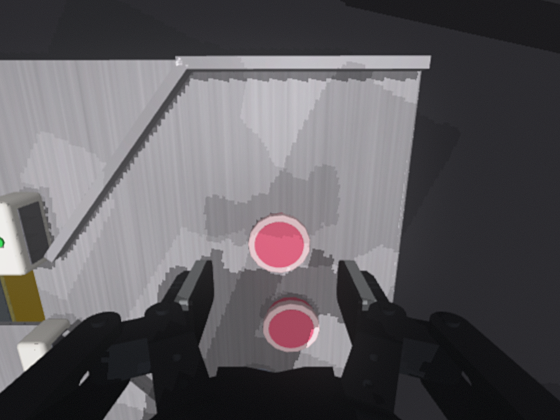

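```bash
python3 -m jog '[[[-0.02,0.3,0.04],[0,0,0],0.7],[[-0.02,0.6,0.04],[0,0,0],0.7],[[-0.02,0.85,0.04],[0,0,0],0.7],[[-0.02,0.94,0.04],[0,0,0],0.7],[[-0.02,0.94,0.04],[0,0,0],0.55],[[-0.02,0.94,0.04],[0,0,0],0.4],[[-0.02,0.94,0.04],[0,0,0],0.4],[[-0.02,0.94,0.04],[0,0,0],0.4]]' 20
python3 look.py wrist8
```

```text
time: 9.65
eef_pos: [604.7, -112.7, 91.7]
tcp_rot: [[-0.981, 0.001, 0.195], [-0.195, -0.0, -0.981], [-0.001, -1.0, 0.0]]
wrist_force: [-0.8, 0.1, 0.2]
finger_gap: 36.7
9.7 [ 604.6 -112.7   91.6] [-0.2  0.7 -1.4] 36.96308973682333
pink [275.2 286.4] 2703 [ 603.4 -112.3  102. ] rel tcp in station axes [-1.1  0.7]
pink [284.5 368.1] 83 [ 558.3 -126.1  102. ] rel tcp in station axes [-48.   -4.1]
```

View pics/wrist8.png

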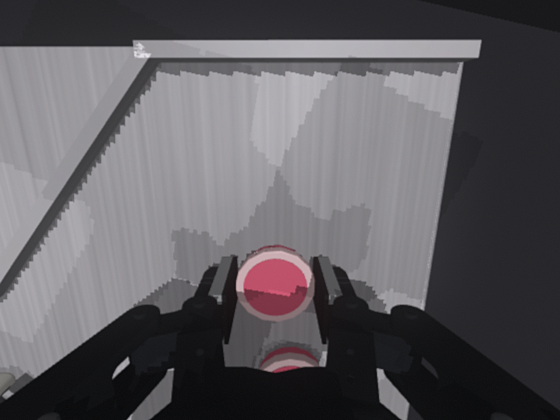

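```bash
python3 -m jog '[[[0.07,0,-0.2],[0,0,0],0.4],[[0.18,0,-0.55],[0,0,0],0.4],[[0.3,0,-0.92],[0,0,0],0.4],[[0.42,0,-1.3],[0,0,0],0.4],[[0.54,0,-1.68],[0,0,0],0.4],[[0.66,0,-2.05],[0,0,0],0.4],[[0.73,0,-2.27],[0,0,0],0.4],[[0.73,0,-2.27],[0,0,0],0.4]]' 20
python3 look.py wrist9
```

```text
time: 10.7
eef_pos: [545.6, -6.9, 91.5]
tcp_rot: [[-0.981, -0.001, 0.196], [-0.196, 0.001, -0.981], [0.001, -1.0, -0.002]]
wrist_force: [-1.1, 2.3, 5.1]
finger_gap: 37.1
10.75 [545.8  -7.3  91.5] [-1.   2.3  5.9] 36.92938601024549
pink [140.4 231.6] 913 [559.4  57.1 102. ] rel tcp in station axes [25.9 60.5]
pink [275.7 284.2] 2402 [545.6  -6.4 102. ] rel tcp in station axes [-0.1  0.9]
pink [527.8 328.4] 2566 [ 546.  -131.3  102. ] rel tcp in station axes [ -24.1 -121.6]
green [171.3 201.3] 194 [581.2  40.7 118. ] rel tcp in station axes [44.1 40.2]
```

View pics/wrist9.png

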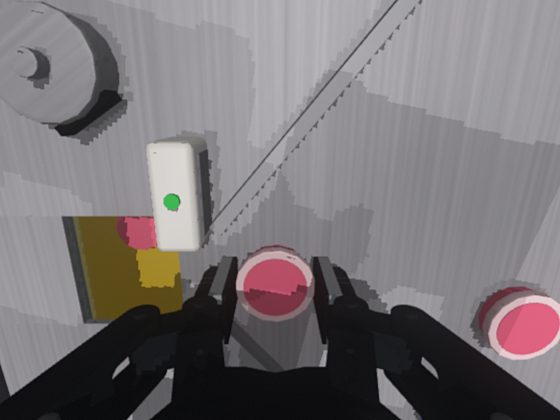

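```bash
python3 -m jog '[[[0.02,0,-0.15],[0,0,0],0.4],[[0.02,0,-0.35],[0,0,0],0.4],[[0.02,0,-0.55],[0,0,0],0.4],[[0.02,0,-0.68],[0,0,0],0.4],[[0.02,0,-0.68],[0,0,0],0.5],[[0.02,0,-0.68],[0,0,0],0.55],[[0.02,0,-0.68],[0,0,0],0.55],[[0.02,0,-0.68],[0,0,0],0.55]]' 20
python3 -m jog '[[[0,0,-0.1],[0,0,0],0.55],[[0,0,-0.2],[0,0,0],0.55],[[0,0,-0.3],[0,0,0],0.55],[[0,0,-0.4],[0,0,0],0.55],[[0,0,-0.5],[0,0,0],0.55],[[0,0,-0.57],[0,0,0],0.55],[[0,0,-0.57],[0,0,0],0.55],[[0,0,-0.57],[0,0,0],0.55]]' 20
python3 look.py wrist10
```

```text
time: 11.75
eef_pos: [538.7, 24.7, 91.1]
tcp_rot: [[-0.981, -0.001, 0.195], [-0.195, 0.0, -0.981], [0.001, -1.0, -0.0]]
wrist_force: [0.2, 0.5, -0.1]
finger_gap: 47.1
time: 12.75
eef_pos: [533.4, 52.6, 91.3]
tcp_rot: [[-0.981, 0.0, 0.195], [-0.195, -0.0, -0.981], [-0.0, -1.0, 0.0]]
wrist_force: [0.2, 0.0, -0.2]
finger_gap: 47.0
12.8 [533.4  52.6  91.3] [-0.1  0.3 -0.3] 47.03793827065804
pink [216.9 230.7] 932 [554.3  83.6 102. ] rel tcp in station axes [26.5 26.4]
pink [258.4 232.7] 1408 [556.9  65.6 102. ] rel tcp in station axes [25.6  8.2]
green [333.7 200.6] 196 [581.2  40.6 118. ] rel tcp in station axes [ 44.5 -21.1]
```

View pics/wrist10.png

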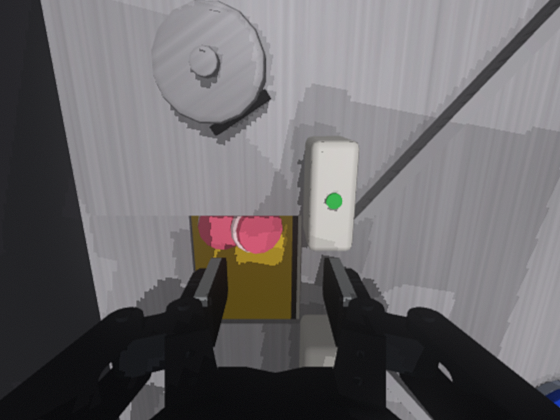

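```bash
python3 -m jog '[[[0,-0.5,0],[0,0,0],0.7],[[0,-0.95,0],[0,0,0],0.7],[[0.1,-0.95,0.8],[0,0,0],0.7],[[0.2,-0.95,1.7],[0,0,0],0.7],[[0.33,-0.95,2.7],[0,0,0],0.7],[[0.47,-0.95,3.66],[0,0,0],0.7],[[0.47,-0.95,3.66],[0,0,0],0.7],[[0.47,-0.95,3.66],[0,0,0],0.7]]' 20
python3 look.py wrist11
```

```text
time: 13.8
eef_pos: [545.6, -131.4, 138.6]
tcp_rot: [[-0.981, -0.001, 0.194], [-0.194, 0.001, -0.981], [0.0, -1.0, -0.001]]
wrist_force: [-0.5, 1.0, 0.0]
finger_gap: 59.7
13.85 [ 545.6 -130.7  138.6] [ 0.2  0.5 -0.2] 59.43590759101318
pink [277.  244.2] 1795 [ 545.9 -131.8  102. ] rel tcp in station axes [ 0.1 -1.1]
```

View pics/wrist11.png

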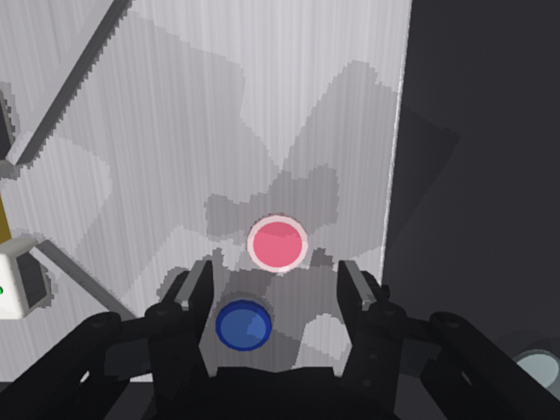

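```bash
python3 -m jog '[[[0,0.3,0.01],[0,0,0],0.7],[[0,0.6,0.01],[0,0,0],0.7],[[0,0.85,0.01],[0,0,0],0.7],[[0,0.95,0.01],[0,0,0],0.7],[[0,0.95,0.01],[0,0,0],0.55],[[0,0.95,0.01],[0,0,0],0.4],[[0,0.95,0.01],[0,0,0],0.4],[[0,0.95,0.01],[0,0,0],0.4]]' 20
python3 look.py wrist12
```

```text
time: 14.85
eef_pos: [546.3, -132.0, 91.7]
tcp_rot: [[-0.981, 0.001, 0.195], [-0.195, -0.0, -0.981], [-0.001, -1.0, 0.0]]
wrist_force: [0.5, -0.1, -0.5]
finger_gap: 36.8
14.9 [ 546.2 -132.    91.6] [0.1 0.8 0.3] 36.88773333137765
pink [275.1 284.2] 2711 [ 546.1 -131.3  102. ] rel tcp in station axes [0.  0.7]
```

View pics/wrist12.png

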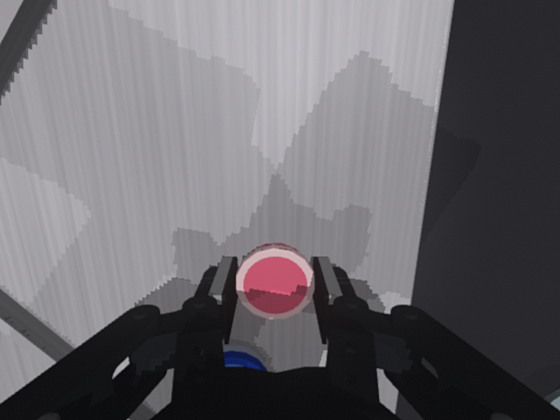

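```bash
python3 -m jog '[[[-0.04,0,-0.2],[0,0,0],0.4],[[-0.11,0,-0.6],[0,0,0],0.4],[[-0.19,0,-1.0],[0,0,0],0.4],[[-0.27,0,-1.4],[0,0,0],0.4],[[-0.34,0,-1.8],[0,0,0],0.4],[[-0.42,0,-2.2],[0,0,0],0.4],[[-0.46,0,-2.42],[0,0,0],0.4],[[-0.46,0,-2.42],[0,0,0],0.4]]' 20
python3 look.py wrist13
```

```text
time: 15.9
eef_pos: [545.1, -7.2, 91.5]
tcp_rot: [[-0.981, 0.0, 0.196], [-0.196, 0.001, -0.981], [-0.0, -1.0, -0.001]]
wrist_force: [0.8, 1.2, 3.4]
finger_gap: 36.6
15.95 [545.2  -7.8  91.4] [0.3 3.5 2.5] 36.57526327001924
pink [140.8 232.8] 862 [558.4  56.5 102. ] rel tcp in station axes [25.5 60.5]
pink [275.7 281.8] 2430 [546.3  -6.5 102. ] rel tcp in station axes [1.4 1. ]
green [170.7 199.9] 190 [581.2  40.7 118. ] rel tcp in station axes [44.8 40.5]
```

View pics/wrist13.png

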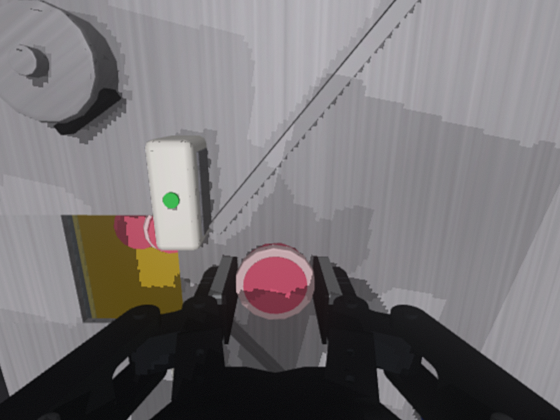

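```bash
python3 -m jog '[[[0.03,0,-0.15],[0,0,0],0.4],[[0.03,0,-0.35],[0,0,0],0.4],[[0.03,0,-0.55],[0,0,0],0.4],[[0.03,0,-0.68],[0,0,0],0.4],[[0.03,0,-0.68],[0,0,0],0.5],[[0.03,0,-0.68],[0,0,0],0.55],[[0.03,0,-0.68],[0,0,0],0.55],[[0.03,0,-0.68],[0,0,0],0.55]]' 20
python3 -m jog '[[[0,0,-0.1],[0,0,0],0.55],[[0,0,-0.2],[0,0,0],0.55],[[0,0,-0.3],[0,0,0],0.55],[[0,0,-0.4],[0,0,0],0.55],[[0,0,-0.5],[0,0,0],0.55],[[0,0,-0.57],[0,0,0],0.55],[[0,0,-0.57],[0,0,0],0.55],[[0,0,-0.57],[0,0,0],0.55]]' 20
python3 look.py wrist14
```

```text
time: 16.95
eef_pos: [536.8, 24.2, 91.1]
tcp_rot: [[-0.981, -0.001, 0.195], [-0.195, 0.0, -0.981], [0.001, -1.0, -0.0]]
wrist_force: [0.6, -0.8, -0.7]
finger_gap: 47.1
time: 17.95
eef_pos: [531.4, 52.2, 91.3]
tcp_rot: [[-0.981, 0.0, 0.195], [-0.195, -0.0, -0.981], [-0.0, -1.0, 0.0]]
wrist_force: [-0.4, -0.4, -0.6]
finger_gap: 47.1
18.0 [531.4  52.2  91.3] [0.2 1.1 0.1] 47.320401917898714
pink [216.7 228.9] 899 [553.1  83.4 102. ] rel tcp in station axes [27.4 26.4]
pink [238.3 223.7] 105 [557.4  74.5 102. ] rel tcp in station axes [29.8 16.9]
pink [265.4 234.8] 1629 [554.6  62.  102. ] rel tcp in station axes [24.6  5.1]
green [334.  195.5] 195 [581.2  40.6 118. ] rel tcp in station axes [ 46.5 -21.1]
```

View pics/wrist14.png

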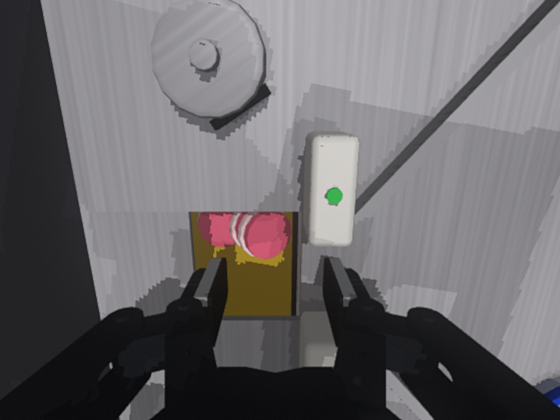

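```bash
python3 -m jog '[[[0,-0.5,0],[0,0,0],0.55],[[0,-1.0,0],[0,0,0],0.55],[[0,-1.5,0],[0,0,0],0.55],[[0.3,-2.0,0.3],[0,0,0],0.55],[[1,-2.5,1],[0,0,0],0.55],[[1.5,-2.5,2],[0,0,0],0.55],[[2,-2.5,3.2],[0,0,0],0.55],[[2,-2.5,3.2],[0,0,0],0.55]]' 20
python3 look.py wrist15
python3 - <<'E'
from h import *
for n in('scene','top'):
  im=bot.grab_frame(n);cv2.imwrite(f'pics/{n}9.png',im[:,:,::-1]);c=bot.get_calibration(n)
  for k in('pink','blue'):
    for ce,a in blobs(im,k,8):
      if 200<ce[0]<360 and 150<ce[1]<300: print(n,k,ce,a,onz(c,ce,102).round(1),onz(c,ce,30).round(1))
a=cv2.resize(cv2.imread('pics/top9.png')[140:260,225:375],None,fx=2.66,fy=2.66);b=cv2.resize(cv2.imread('pics/scene9.png')[155:305,190:355],None,fx=2.4,fy=2.13);h=min(a.shape[0],b.shape[0])
cv2.imwrite('pics/fin.png',np.hstack([a[:h],b[:h]]))
E
```

```text
time: 19.0
eef_pos: [463.7, -128.1, 216.6]
tcp_rot: [[-0.982, 0.0, 0.189], [-0.189, -0.002, -0.982], [-0.0, -1.0, 0.002]]
wrist_force: [0.6, -0.6, -0.2]
finger_gap: 47.1
19.05 [ 464.  -126.3  216.4] [-0.1  0.2 -0. ] 47.12827303241793
pink [67.8 89.3] 648 [525.6  43.1 102. ] rel tcp in station axes [ 93.5 154.1]
pink [80.5 87.4] 99 [528.8  33.7 102. ] rel tcp in station axes [ 94.8 144.3]
scene pink [287.3 200.4] 23 [546.1  37.  102. ] [518.   86.1  30. ]
scene blue [231.9 234.2] 151 [ 481.5 -125.9  102. ] [449.1 -87.9  30. ]
top pink [267.3 209.3] 108 [511.7  63.5 102. ] [526.7  67.8  30. ]
top blue [325.3 224.3] 39 [ 472.1 -123.9  102. ] [ 484.8 -130.6   30. ]
```

View pics/fin.png

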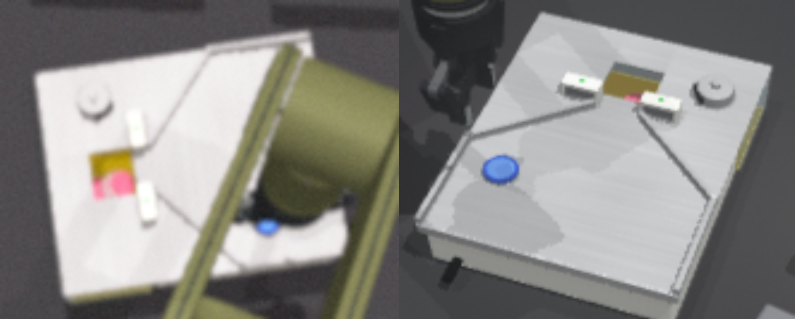

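View pics/wrist15.png

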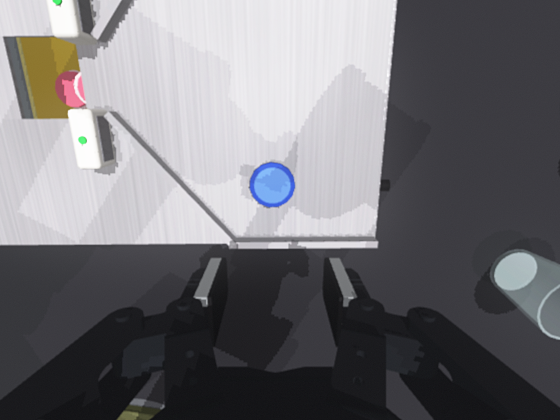

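```bash
python3 -m jog '[[[-0.2,0,-0.4],[0,0,0],0.55],[[-0.4,0,-0.9],[0,0,0],0.55],[[-0.6,0,-1.4],[0,0,0],0.55],[[-0.8,0,-2],[0,0,0],0.55],[[-1,0,-2.6],[0,0,0],0.55],[[-1,0,-3],[0,0,0],0.55],[[-1,0,-3],[0,0,0],0.55],[[-1,0,-3],[0,0,0],0.55]]' 20
python3 - <<'E'
from h import *
c=bot.get_calibration('wrist');im=bot.grab_frame('wrist');cv2.imwrite('pics/wrist16.png',im[:,:,::-1])
im2=bot.grab_frame('wrist')
print(ray(c,(280,210))[0],c['mtx'][0,0],bot.get_state()['time'],np.abs(im.astype(int)-im2).max())
for ce,a in blobs(im,'pink',30): print(ce,a,[onz(c,ce,z).round(0) for z in(102,45,30,18)])
np.save('c16.npy',np.r_[np.ravel(c['rvec']),np.ravel(c['tvec']),c['mtx'].ravel()])
E
```

```text
time: 20.15
eef_pos: [484.2, 33.4, 216.2]
tcp_rot: [[-0.98, -0.0, 0.197], [-0.197, -0.0, -0.98], [0.0, -1.0, 0.0]]
wrist_force: [-0.6, -0.9, -0.5]
finger_gap: 47.0
[558.18865662  49.28161893 358.04394513] 318.5353567552064 20.25 116
[226.8 139.8] 658 [array([532.,  82., 102.]), array([526.,  90.,  45.]), array([524.,  92.,  30.]), array([523.,  93.,  18.])]
[242.  134.7] 59 [array([538.,  71., 102.]), array([533.,  76.,  45.]), array([532.,  77.,  30.]), array([531.,  78.,  18.])]
[260.5 141.9] 886 [array([535.,  56., 102.]), array([530.,  57.,  45.]), array([529.,  58.,  30.]), array([528.,  58.,  18.])]
```

View pics/wrist16.png

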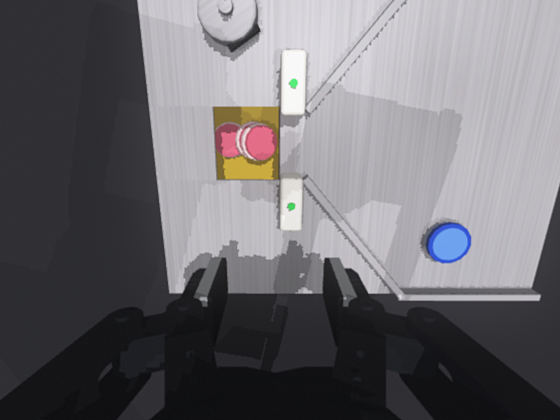

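Run:
```python
from h import *
a=bot.grab_frame('wrist');b=bot.grab_frame('wrist')
for i in (a,b): print([(*c,n) for c,n in blobs(i,'pink',30)])
s=bot.get_state();print(s['time'],s['wrist_force'])
print(bot.sign_off())
```

```text
[(np.float64(225.8), np.float64(139.9), np.int32(663)), (np.float64(241.3), np.float64(134.8), np.int32(62)), (np.float64(259.6), np.float64(142.0), np.int32(886))]
[(np.float64(225.5), np.float64(140.0), np.int32(656)), (np.float64(241.3), np.float64(134.2), np.int32(61)), (np.float64(259.3), np.float64(141.9), np.int32(889))]
20.35 [-0.09107633 -0.55244798 -0.60667848]
the job is handed in; nothing more can be done
None
```

All three used dishes are in the bin and the job was handed in at 20.35 s of the 70 s allowed; no verdict is reported. I gripped each dish lightly at deck level and slid it to the gate. In the gate I opened the fingers and pushed it over the slot edge with the rear finger, one dish at a time.

**Dishes in the bin:** The last wrist pictures show three dishes lying in the bin, partly on top of each other. From its apparent size, the uppermost one is at a height of about 30 mm, which is roughly 60 mm below the deck. Between the last two pictures the dishes shifted by at most 0.6 pixel. Earlier shifts between pictures were about 1 pixel, and I put these down to the arm settling.

**Blue-lidded dish:** In the scene picture it was at exactly the same pixel position as at the start. The top picture put it 6 mm away, but the arm partly hid it there, so I trusted the scene picture.

**Tally counter, bystanders and robot:** The tally counter looked undisturbed in every picture. The bottle, tip box, beaker and pipette I did not measure again, but the arm never came near them. The gripper was well above the deck with only noise-level wrist force.

**Disagreements:** Positions from the different cameras disagreed by 2–4 mm. At the gate I therefore centred each dish using the reader lamp in the wrist picture.

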